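Swing the work lamp over the recipe pad and switch it on

ROBOT

A 6-joint arm with a two-finger parallel gripper is mounted at the origin on a cart in front of the work surface, level with it; the furniture and walls round the work are solid. World frame = base frame: x ahead of the robot, y to its left, z up, the work surface at z = 0. Lengths are in m, angles in rad, forces in N, time in s.
With the tool pointing down it reaches from about 0.35 to 0.775 m from the base axis. Payload 7.3 kg.
Tool frame: the origin (TCP) lies at the very end of the fingers, on their centre line; the grasp point (between the pads) lies 19 mm behind it (pinch_z is the distance from the TCP to the grasp point, in m); z points along the fingers, y is the line along which they close (so a half turn about z gives the same grasp; the last joint's range is limited). The gripper opens to 92 mm and grips with 3 to 60 N. Pads are 19 mm wide; open, the fingers measure 130 mm over their backs; the gripper's body (75 mm by 190 mm) begins 47 mm behind the grasp point.
Start: joints at [0.979, 0.342, 1.524, -0, 1.275, -0.146], TCP at [0.226, 0.474, 0.227] pointing down, gripper open.
Joint ranges: [-2.53, 2.53], [-0.77, 2.02], [0.04, 2.7], [-1, 4.14], [0.28, 2.66], [-3.11, 3.11]. Speed limits (rad/s): [2.57, 2.57, 3.14, 3.14, 3.14, 3.14].

INTERFACE

Orientations are given as [roll, pitch, yaw] about the fixed x, y, z axes, in that order (R = Rz(yaw) Ry(pitch) Rx(roll)).
In Python, from cell import * gives the robot as it stands.
- The arm moves only by the tool arm_command, never from a script. Its arguments are lists of equal length, an entry for each row: "fingers": the gripper command: -1 is fully open, 1 is shut, values between are in proportion; "travel": the shift along the tool's x, y, z in m, a list of three; "dr": the turn, a rotation vector about the tool's x, y, z in degrees, a list of three. In form: {"fingers": [fingers, ...], "travel": [[x, y, z], ...], "dr": [[wx, wy, wz], ...]}. A call has 1 to 8 rows; each row is the pose to reach, as a shift and turn from the pose commanded when the call began, along the tool's axes at that moment; what a row does not reach only later rows make up. A row lasts 1/12 s, in which the tool goes at most 41.7 mm and 7.16 degrees, less where a joint would pass 70% of its speed; a pose out of reach is approached as far as the arm can. A call with a gripper value outside its range is refused whole. The fingers move at their own pace and stop on an object; "squeeze" is the grip in N (left out, the last holds). Time passes only in rows, so rows that repeat a pose let the fingers close. It gives the time, the measured TCP pose, the force, the opening and the grip force at its end, in the units of the state.
- observe(): the state, without advancing time (a new reading comes with each control period).
- read_camera(name): name is "scene" or "side" or "wrist"; returns a dict with "color" (400x640x3 uint8, blue, green, red), "z_map" (400x640 float32, m along the optical axis (not along the pixel's ray), 0 where there is no reading), "fx", "fy", "cx", "cy" (pixels), "R" (3x3) and "t" (3): a world point X has camera coordinates R X + t. Camera axes: x right, y down, z forward; pixel columns grow to the right and rows downward; lengths in m; the calibration is good to about 2 mm. A picture is of the moment at which its call begins.
- hand_in(): hands the job in; it is judged then, once.
The state is a dict: "time": time; "qpos": joint angles; "qvel": joint speeds; "joint_efforts": joint torques, N m; "tool_pos": TCP position; "tool_rot": TCP orientation; "contact_force": force on the tool from outside, world axes, zero at the start; "torque": the same for the moment, N m; "opening": finger opening in m; "grip_force": force on a finger pad.
Only numpy, scipy, OpenCV 4.12 (cv2) and the standard library are available. Lean on these libraries where they do the work, as an engineer would, in place of code of your own. Each camera call takes 0.05 s, during which the arm holds its last target. There are 200 camera calls.

TASK

Swing the worktop lamp by the knob on its head until the head is centred over the recipe notepad and stays there. Then switch the lamp on by tipping the toggle on its base, which leans to the right, all the way over to the left (as seen by the robot). Leave the notepad, mug, bowl and jam jar where they are.

Things in the scene. Friction and masses are not known exactly. Their poses are not given: they have to be found in the camera images.
- lamp: Worktop lamp, base fixed to the worktop. Origin on the worktop under the axis of its upright column; z up. Black plinth 200 x 110 mm, top 23 mm up, from 155 mm in front of the column (lamp -x, where the toggle stands) to 45 mm behind. On the column (top 170 mm up) two flat aluminium links swing level, at 171-187 and 189-209 mm up. Both joints are stiff and stay where left.
- lamp_knob (a point): Grip knob: vertical steel pin, 20 mm diameter, on the head's axis, 204 to 254 mm above the worktop; this point is on the axis, 234 mm up. Centred under it is the round black head, 100 mm across, 155 to 204 mm up. Nothing round the knob is higher than 209 mm. Moving it takes about 3 to 10 N sideways; head and pin move only level and turn with the forearm, so the pin turns in the grip.
- lamp_shoulder (a joint): Swing of the lower link (310 mm between axes) at the column (rad): 0 = pointing along the lamp's -y, growing anticlockwise seen from above (towards the lamp's +x); range -0.3 to 2.0. Stiff.
- lamp_elbow (a joint): Bend of the forearm (290 mm from elbow axis to head axis) at the elbow (rad): 0 = in line with the lower link, growing clockwise seen from above; range 0 to 2.75. Starts sharply folded. Stiff.
- lamp_switch_tip (a point): Centre of the metal ball (26 mm diameter) at the tip of the toggle, 50 mm from its pivot, which is at lamp x = -110 mm, y = 0, 45 mm above the worktop. Off: ball at lamp y = -24 mm, 89 mm up. On: lamp y = +24 mm, 89 mm up. The grey housing, 50 (lamp x) x 70 (lamp y) mm, reaches 58 mm up. It takes about 1.5 N and stays where left.
- lamp_switch (a joint): Angle of the toggle (rad): 0 = off (leaning along lamp -y, to the right), 0.5 = upright, 1.0 = on at its stop (leaning along lamp +y, to the left).
- recipe_pad: Plain spiral notepad lying flat, 148 (its x) x 109 (its y) x 13 mm; origin at the centre of its underside. Loose.
- mug: Bystander: small green mug, 65 x 94 x 52 mm, origin at the centre of its underside.
- bowl: Bystander: white pinch bowl, 101 mm across, 46 mm high, origin at the centre of its underside.
- jam_jar: Bystander: jam jar with a yellow lid, 71 mm across, 110 mm high, origin at the centre of its underside.

How it is judged:
On the way, in this order (a step that is already met when the one before it is completed fails the run):
1. the lamp head is centred over the notepad (within 20 mm) and at rest (horizontal distance between lamp_knob and recipe_pad below 0.02 m and velocity of joint lamp_elbow between -0.05 and 0.05 rad/s and velocity of joint lamp_shoulder between -0.05 and 0.05 rad/s), for 0.2 s.
2. the toggle is tipped over to the left (on) (value of joint lamp_switch above 0.8 rad), for 0.2 s.
At the end, for the whole second after the job is handed in: The lamp head's axis is within 20 mm, seen from above, of the notepad's centre, both lamp joints are at rest (under 0.02 rad/s), and the toggle is beyond 0.8 of its 1.0 rad swing to the left (horizontal distance between lamp_knob and recipe_pad below 0.02 m and value of joint lamp_switch above 0.8 rad and velocity of joint lamp_elbow between -0.02 and 0.02 rad/s and velocity of joint lamp_shoulder between -0.02 and 0.02 rad/s); the robot touches nothing.
It fails at once if the notepad is shifted by more than 20 mm (distance of recipe_pad from where it was at the start of the episode above 0.02 m).
It fails at once if the mug is shifted by more than 30 mm (distance of mug from where it was at the start of the episode above 0.03 m).
It fails at once if the bowl is shifted by more than 30 mm (distance of bowl from where it was at the start of the episode above 0.03 m).
It fails at once if the jam jar is shifted by more than 30 mm (distance of jam_jar from where it was at the start of the episode above 0.03 m).
It also fails if it takes over 51 s, if anything falls off the work surface, if the arm or the gripper's body presses on something with over 40 N, if the wrist force passes 120 N, or if a joint passes its speed limit or range.

## Working session

There is one attempt and no reset: what is moved stays moved. The work goes in short steps, Python scripts to look and compute and a tool call to move; the robot and the scene stay as the last step left them, time stands still between calls to the robot, and variables do not carry over. Pictures are saved under pics/ and viewed, at most 10 in all, crops included, and the job is handed in when it is done.

Besides the shell and the picture viewer there is one more tool, called by a JSON object that holds its "op" and its "data", one argument or row to a line. arm_command: Moves the arm, as the interface text tells. Its arguments: {"type":"object","properties":{"fingers":{"type":"array","items":{"type":"number"}},"travel":{"type":"array","items":{"type":"array","items":{"type":"number"}}},"dr":{"type":"array","items":{"type":"array","items":{"type":"number"}}},"squeeze":{"type":"number"}},"required":["fingers","travel","dr"]}

```bash
mkdir -p pics
python3 - <<'E'
from cell import *
import cv2,numpy as np
np.set_printoptions(precision=4,suppress=True)
s=observe();print(s)
for n in ("scene","side"):
    c=read_camera(n);np.save(f"{n}.npy",c,allow_pickle=True);cv2.imwrite(f"pics/{n}0.png",c["color"])
    print(n,c["fx"],c["cx"],c["cy"],c["R"],c["t"],-c["R"].T@c["t"])
E
```

```text
{'time': 0.0, 'qpos': array([ 0.979 ,  0.3427,  1.525 ,  0.    ,  1.2754, -0.146 ]), 'qvel': array([-0.0018,  0.0006,  0.    , -0.0003, -0.0008, -0.0006]), 'joint_efforts': array([ -0.0005, -43.1243, -24.4225,   0.0717,   0.0559,  -0.0001]), 'tool_pos': array([0.2261, 0.4734, 0.226 ]), 'tool_rot': array([-3.14  , -0.0002,  2.6958]), 'contact_force': array([ 0.5089,  0.1678, -0.4518]), 'torque': array([-0.005 ,  0.0369, -0.0189]), 'grip_force': 0.0, 'opening': 0.09188383974798446}
scene 494.30588817718876 316.20250891413536 199.46947812294061 [[ 0.7026 -0.7114  0.0166]
 [-0.5461 -0.554  -0.6283]
 [ 0.4562  0.4324 -0.7778]] [-0.4074  0.3307  1.1691] [-0.0665 -0.6122  1.1238]
side 362.41319759882435 326.80888721219185 203.82634946592623 [[ 0.9923 -0.1228  0.018 ]
 [-0.0341 -0.4091 -0.9118]
 [ 0.1193  0.9042 -0.4102]] [-0.5024  0.1164  1.083 ] [ 0.3733 -0.9933  0.5594]
```

View pics/scene0.png

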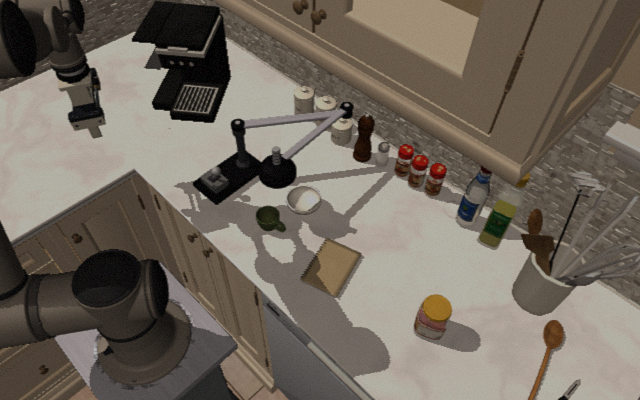

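View pics/side0.png

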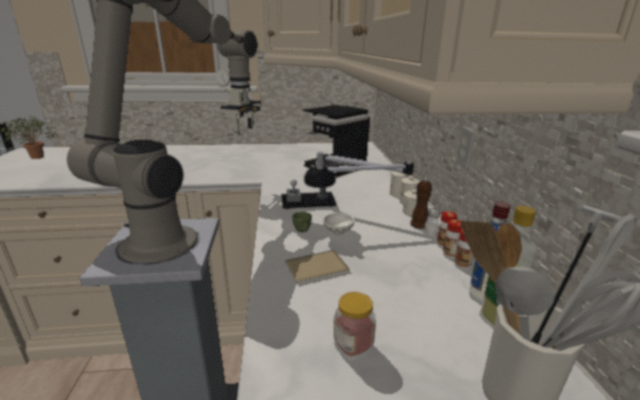

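The scene view shows the column cap at about (238,125), elbow (347,107), knob (277,152), toggle (212,175) and pad (332,267). I'll measure these next.

```bash
cat > h.py <<'E'
import numpy as np,cv2
np.set_printoptions(precision=4,suppress=True)
def ray(c,uv,h):
    uv=np.atleast_2d(uv).astype(float)
    d=np.c_[(uv[:,0]-c["cx"])/c["fx"],(uv[:,1]-c["cy"])/c["fy"],np.ones(len(uv))]@c["R"]
    o=-c["R"].T@c["t"]; return o+d*((h-o[2])/d[:,2])[:,None]
def proj(c,X):
    p=np.atleast_2d(X)@c["R"].T+c["t"]; return np.c_[p[:,0]/p[:,2]*c["fx"]+c["cx"],p[:,1]/p[:,2]*c["fy"]+c["cy"]]
def cloud(c):
    z=c["z_map"];v,u=np.mgrid[:z.shape[0],:z.shape[1]]
    p=np.stack([(u-c["cx"])/c["fx"]*z,(v-c["cy"])/c["fy"]*z,z],-1)
    return (p-c["t"])@c["R"]
E
python3 - <<'E'
from h import *
c=np.load("scene.npy",allow_pickle=True).item()
P=cloud(c);im=c["color"]
for n,(u,v) in dict(col=(238,124),elb=(347,107),knobtop=(277,149),head=(278,172),ball=(212,172),pad=(332,267),jar=(436,305),mug=(267,215),bowl=(304,200)).items(): print(n,P[v,u])
# pad
hsv=cv2.cvtColor(im,cv2.COLOR_BGR2HSV); print("padhsv",hsv[267,332],hsv[230,360])
m=((P[...,2]>0.006)&(P[...,2]<0.02)&(hsv[...,1]>70)).astype(np.uint8)
m[:230]=0;m[305:]=0;m[:,:290]=0;m[:,375:]=0
k=max(cv2.findContours(m,0,2)[0],key=cv2.contourArea)
q=ray(c,k[:,0],0.013)[:,:2].astype(np.float32);print("pad",cv2.minAreaRect(q),P[m>0].mean(0))
b=cv2.resize(im[80:310,180:380],None,fx=3,fy=2.6,interpolation=2)
cv2.imwrite("pics/crop1.png",cv2.resize(im[85:285,180:380],(600,600),interpolation=2))
# plinth: dark pts z~0.023
d=(im.max(2)<60)&(abs(P[...,2]-.023)<.006); d[:140]=0;d[205:]=0;d[:,:185]=0;d[:,270:]=0
k=P[d][:,:2].astype(np.float32);print("plinth",len(k),cv2.minAreaRect(k),cv2.boxPoints(cv2.minAreaRect(k)))
# head top
d=(im.max(2)<60)&(abs(P[...,2]-.204)<.006);d[:,:250]=0;d[:,300:]=0
print("head",d.sum(),cv2.minEnclosingCircle(P[d][:,:2].astype(np.float32)))
E
```

```text
col [0.5181 0.2469 0.1898]
elb [0.771  0.0718 0.207 ]
knobtop [0.488  0.0507 0.2549]
head [0.47   0.0311 0.2001]
ball [0.3994 0.232  0.0963]
pad [ 0.4561 -0.1802  0.0075]
jar [ 0.5029 -0.4539  0.1099]
mug [0.4435 0.0591 0.0196]
bowl [0.5592 0.0294 0.0119]
padhsv [ 17 101 137] [ 16  33 179]
pad ((0.45483237504959106, -0.17790137231349945), (0.1462704986333847, 0.1043570414185524), 15.889961242675781) [ 0.4536 -0.178   0.0098]
plinth 1173 ((0.464594304561615, 0.24930784106254578), (0.19842715561389923, 0.11232352256774902), 2.216339111328125) [[0.3633 0.3016]
 [0.3676 0.1894]
 [0.5659 0.197 ]
 [0.5616 0.3093]]
head 297 ((0.4870353043079376, 0.05282215774059296), 0.036649417132139206)
```

View pics/crop1.png

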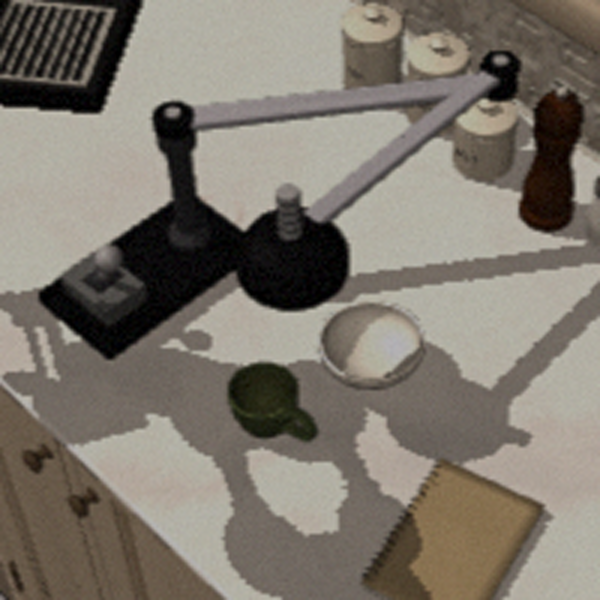

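```bash
cat >> h.py <<'E'
from scipy.spatial.transform import Rotation as Ro
def to(s,target,yaw=np.pi):
    R=Ro.from_euler("xyz",s["tool_rot"]); T=Ro.from_euler("xyz",[np.pi,0,yaw])
    return R.inv().apply(np.array(target)-s["tool_pos"]), (R.inv()*T).as_rotvec(degrees=True)
E
python3 - <<'E'
from cell import *
from h import *
c=np.load("scene.npy",allow_pickle=True).item();d=np.load("side.npy",allow_pickle=True).item()
print(ray(c,[276,147.5],.254),ray(c,[288/3+180,600/3*0+85+187/3],.254))
for n in ((.487,.052,.254),(.488,.0507,.254)): print(proj(c,n),proj(d,n))
s=observe();print(to(s,[.487,.052,.29]))
E
```

```text
[[0.4903 0.0569 0.254 ]] [[0.4907 0.0574 0.254 ]]
[[276.3661 149.1898]] [[319.7934 152.6458]]
[[277.0241 149.2562]] [[320.172  152.7625]]
(array([-0.417 , -0.2678, -0.0636]), array([ -0.072 ,  -0.0268, -25.5429]))
```

{"op": "arm_command", "data": {
  "fingers": [-1,-1,-1,-1,-1,-1,-1,-1],
  "travel": [
    [-0.03,-0.02,-0.064],
    [-0.06,-0.04,-0.064],
    [-0.417,-0.268,-0.064],
    [-0.417,-0.268,-0.064],
    [-0.417,-0.268,-0.064],
    [-0.417,-0.268,-0.064],
    [-0.417,-0.268,-0.064],
    [-0.417,-0.268,-0.064]
  ],
  "dr": [
    [0,0,-4],
    [0,0,-8],
    [0,0,-12],
    [0,0,-16],
    [0,0,-20],
    [0,0,-25.5],
    [0,0,-25.5],
    [0,0,-25.5]
  ]
}}

```text
time: 0.77
tool_pos: [0.3871, 0.2117, 0.2872]
tool_rot: [3.142, -0.0, -3.141]
contact_force: [0.6, 0.9, 0.4]
opening: 0.0917
grip_force: 0.0
```

Run:
```python
from cell import *
from h import *
s=observe();print(s["tool_pos"],s["tool_rot"],to(s,[.489,.054,.29]))
```

```text
[0.3871 0.2117 0.2872] [ 3.1415 -0.0002 -3.1414] (array([-0.1018, -0.1578, -0.0029]), array([ 0.004 , -0.0118,  0.0127]))
```

{"op": "arm_command", "data": {
  "fingers": [-1,-1,-1,-1,-1,-1,-1,-1],
  "travel": [
    [-0.102,-0.158,-0.003],
    [-0.102,-0.158,-0.003],
    [-0.102,-0.158,-0.003],
    [-0.102,-0.158,-0.003],
    [-0.102,-0.158,-0.003],
    [-0.102,-0.158,-0.003],
    [-0.102,-0.158,-0.003],
    [-0.102,-0.158,-0.003]
  ],
  "dr": [
    [0,0,0],
    [0,0,0],
    [0,0,0],
    [0,0,0],
    [0,0,0],
    [0,0,0],
    [0,0,0],
    [0,0,0]
  ]
}}

```text
time: 1.43
tool_pos: [0.4881, 0.056, 0.2899]
tool_rot: [3.141, -0.001, 3.141]
contact_force: [-0.2, 0.2, 0.4]
opening: 0.0917
grip_force: 0.0
```

Run:
```python
from cell import *
from h import *
s=observe();print(s["tool_pos"],s["tool_rot"],s["qpos"])
c=read_camera("wrist");np.save("wrist1.npy",c,allow_pickle=True);cv2.imwrite("pics/wrist1.png",c["color"])
P=cloud(c)
z=P[...,2];m=(abs(z-.2525)<.006)&(np.hypot(P[...,0]-.489,P[...,1]-.054)<.03);print(m.sum(),P[m].mean(0))
if m.sum():
    v,u=np.nonzero(m);print(u.mean(),v.mean(),cv2.minEnclosingCircle(P[m][:,:2].astype(np.float32)))
print(proj(c,[.489,.054,.254]), -c["R"].T@c["t"])
```

```text
[0.4881 0.056  0.2899] [ 3.141  -0.0011  3.1408] [-0.0423  0.2363  1.4963  0.0005  1.4101 -1.6123]
759 [0.485  0.0588 0.2536]
325.1475625823452 219.31093544137022 ((0.4860718846321106, 0.05885015055537224), 0.010324777103960514)
[[317.781  225.3688]] [0.4178 0.0562 0.4484]
```

View pics/wrist1.png

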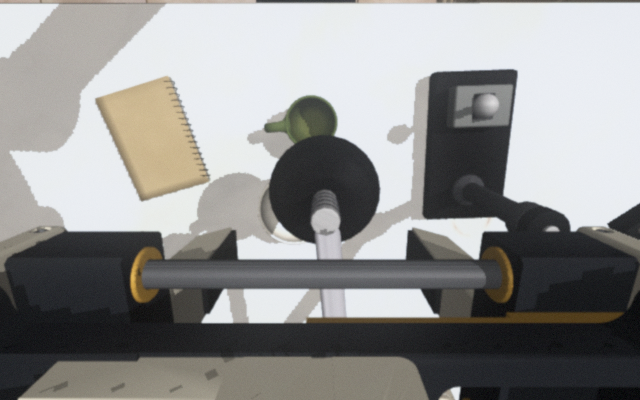

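The wrist view shows the knob at about (326,219), between the open fingers, giving (0.486, 0.059). The pad is at (153,138) and the toggle ball at (486,105). Next I'll descend and grip.

{"op": "arm_command", "data": {
  "fingers": [-1,-1,-1,1,1,1,1,1],
  "travel": [
    [0.002,0.003,0.03],
    [0.002,0.003,0.06],
    [0.002,0.003,0.073],
    [0.002,0.003,0.073],
    [0.002,0.003,0.073],
    [0.002,0.003,0.073],
    [0.002,0.003,0.073],
    [0.002,0.003,0.073]
  ],
  "dr": [
    [0,0,0],
    [0,0,0],
    [0,0,0],
    [0,0,0],
    [0,0,0],
    [0,0,0],
    [0,0,0],
    [0,0,0]
  ],
  "squeeze": 35
}}

```text
time: 2.15
tool_pos: [0.4872, 0.0587, 0.2185]
tool_rot: [3.142, 0.002, 3.141]
contact_force: [0.3, 0.4, 0.3]
opening: 0.0628
grip_force: 0.0
```

Run:
```python
from cell import *
from h import *
c=np.load("wrist1.npy",allow_pickle=True).item();im=c["color"];P=cloud(c)
hsv=cv2.cvtColor(im,cv2.COLOR_BGR2HSV)
m=((hsv[...,1]>70)&(hsv[...,0]>8)&(hsv[...,0]<28)).astype(np.uint8);m[220:]=0;m[:,230:]=0
k=max(cv2.findContours(m,0,2)[0],key=cv2.contourArea)
print(cv2.minAreaRect(ray(c,k[:,0],.013)[:,:2].astype(np.float32)))
for n in ("wrist1","scene"):
    c=np.load(n+".npy",allow_pickle=True).item();P=cloud(c)
    b=(abs(P[...,2]-.092)<.014)&(np.hypot(P[...,0]-.40,P[...,1]-.225)<.05);p=P[b]
    r=np.linalg.lstsq(np.c_[2*p,np.ones(len(p))],(p**2).sum(1),rcond=None)[0];print("ball",len(p),p.mean(0),r[:3])
s=observe();print(s["tool_pos"],s["opening"],s["grip_force"])
```

```text
((0.454985648393631, -0.1728377640247345), (0.14355477690696716, 0.09959536045789719), 16.61680793762207)
ball 511 [0.4104 0.2309 0.0996] [0.4103 0.2344 0.0924]
ball 66 [0.4097 0.2269 0.0967] [0.411  0.2293 0.0939]
[0.4872 0.0587 0.2185] 0.06284153378636101 0.0
```

{"op": "arm_command", "data": {
  "fingers": [1,1,1,1,1,1,1,1],
  "travel": [
    [0,0,0],
    [0,0,0],
    [0,0,0],
    [0,0,0],
    [0,0,0],
    [0,0,0],
    [0,0,0],
    [0,0,0]
  ],
  "dr": [
    [0,0,0],
    [0,0,0],
    [0,0,0],
    [0,0,0],
    [0,0,0],
    [0,0,0],
    [0,0,0],
    [0,0,0]
  ]
}}

```text
time: 2.82
tool_pos: [0.4866, 0.0585, 0.2172]
tool_rot: [3.142, -0.0, 3.141]
contact_force: [0.1, -0.3, -0.0]
opening: 0.0193
grip_force: 35.0
```

{"op": "arm_command", "data": {
  "fingers": [1,1,1,1,1,1,1,1],
  "travel": [
    [0.001,-0.006,0],
    [0.002,-0.015,0],
    [0.004,-0.027,0],
    [0.006,-0.042,0],
    [0.008,-0.057,0],
    [0.01,-0.072,0],
    [0.012,-0.087,0],
    [0.014,-0.1,0]
  ],
  "dr": [
    [0,0,0],
    [0,0,0],
    [0,0,0],
    [0,0,0],
    [0,0,0],
    [0,0,0],
    [0,0,0],
    [0,0,0]
  ]
}}

```text
time: 3.48
tool_pos: [0.4728, -0.0417, 0.2172]
tool_rot: [3.14, 0.001, -3.141]
contact_force: [2.2, 4.4, -1.1]
opening: 0.019
grip_force: 35.0
```

Remaining: tool x +0.018, y −0.132.

{"op": "arm_command", "data": {
  "fingers": [1,1,1,1,1,1,1,1],
  "travel": [
    [0.002,-0.014,0],
    [0.004,-0.03,0],
    [0.006,-0.046,0],
    [0.009,-0.064,0],
    [0.011,-0.082,0],
    [0.013,-0.1,0],
    [0.016,-0.118,0],
    [0.018,-0.132,0]
  ],
  "dr": [
    [0,0,0],
    [0,0,0],
    [0,0,0],
    [0,0,0],
    [0,0,0],
    [0,0,0],
    [0,0,0],
    [0,0,0]
  ]
}}

```text
time: 4.15
tool_pos: [0.4543, -0.1735, 0.2172]
tool_rot: [3.139, 0.0, -3.142]
contact_force: [2.1, 6.3, 0.3]
opening: 0.0193
grip_force: 35.0
```

{"op": "arm_command", "data": {
  "fingers": [1,1,1,1],
  "travel": [
    [0,0,0],
    [0,0,0],
    [0,0,0],
    [0,0,0]
  ],
  "dr": [
    [0,0,0],
    [0,0,0],
    [0,0,0],
    [0,0,0]
  ]
}}

```text
time: 4.48
tool_pos: [0.4539, -0.1735, 0.2172]
tool_rot: [-3.141, -0.001, 3.141]
contact_force: [-3.0, -3.5, 0.7]
opening: 0.019
grip_force: 35.0
```

Run:
```python
from cell import *
from h import *
s=observe();print(s["time"],s["tool_pos"],s["contact_force"])
c=read_camera("scene");d=read_camera("side")
cv2.imwrite("pics/both2.png",np.vstack([cv2.resize(c["color"][90:330,190:490],(720,288*2))]))
P=cloud(c);z=P[...,2]
m=(abs(z-.204)<.006)&(np.hypot(P[...,0]-.455,P[...,1]+.174)<.065)&(c["color"].max(2)<60);print(m.sum(),cv2.minEnclosingCircle(P[m][:,:2].astype(np.float32)) if m.sum() else 0)
```

```text
4.4833 [ 0.4539 -0.1735  0.2172] [-2.9583 -3.469   0.6652]
289 ((0.45889046788215637, -0.17687632143497467), 0.03729250282049179)
```

View pics/both2.png

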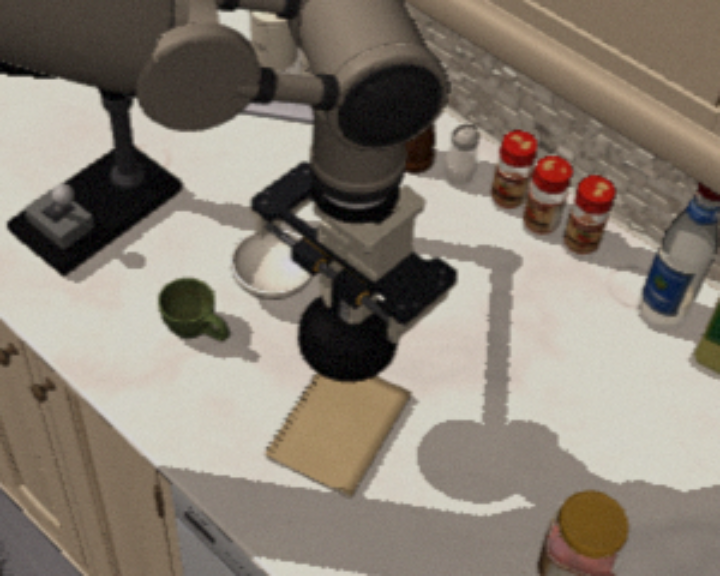

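The head is gripped over the pad and the bystanders haven't moved. Next I'll release gently and rise.

{"op": "arm_command", "data": {
  "fingers": [0.4,0.2,0,-0.2,-0.2,-0.2,-0.2,-0.2],
  "travel": [
    [0,0,0],
    [0,0,0],
    [0,0,0],
    [0,0,0],
    [0,0,0],
    [0,0,-0.025],
    [0,0,-0.06],
    [0,0,-0.09]
  ],
  "dr": [
    [0,0,0],
    [0,0,0],
    [0,0,0],
    [0,0,0],
    [0,0,0],
    [0,0,0],
    [0,0,0],
    [0,0,0]
  ]
}}

```text
time: 5.25
tool_pos: [0.4543, -0.1732, 0.3085]
tool_rot: [3.141, -0.0, 3.141]
contact_force: [1.0, -0.2, 0.2]
opening: 0.0549
grip_force: 0.0
```

Run:
```python
from cell import *
from h import *
s=observe();print(s["time"],s["tool_pos"],s["opening"],s["contact_force"])
c=read_camera("wrist");np.save("wrist2.npy",c,allow_pickle=True)
P=cloud(c)
m=(abs(P[...,2]-.2525)<.006)&(np.hypot(P[...,0]-.455,P[...,1]+.174)<.04);print(m.sum(),cv2.minEnclosingCircle(P[m][:,:2].astype(np.float32)) if m.sum() else 0)
print(to(s,[.410,.178,.29]))
```

```text
5.25 [ 0.4543 -0.1732  0.3085] 0.054867640339535124 [ 0.9716 -0.1868  0.2151]
631 ((0.4586918354034424, -0.17284336686134338), 0.010264701209962368)
(array([0.0445, 0.3511, 0.0188]), array([ 0.0368, -0.0282, -0.0348]))
```

The knob is at (0.457, −0.173) against the pad at (0.455, −0.175), so it is well centred. Next I'll move towards the toggle.

{"op": "arm_command", "data": {
  "fingers": [-0.2,-0.2,1,1,1,1,1,1],
  "travel": [
    [0.004,0.03,0],
    [0.009,0.07,0.01],
    [0.044,0.351,0.019],
    [0.044,0.351,0.019],
    [0.044,0.351,0.019],
    [0.044,0.351,0.019],
    [0.044,0.351,0.019],
    [0.044,0.351,0.019]
  ],
  "dr": [
    [0,0,0],
    [0,0,0],
    [0,0,0],
    [0,0,0],
    [0,0,0],
    [0,0,0],
    [0,0,0],
    [0,0,0]
  ]
}}

```text
time: 5.97
tool_pos: [0.4141, 0.1465, 0.2893]
tool_rot: [3.141, 0.001, 3.141]
contact_force: [0.6, 0.2, -0.2]
opening: 0.0197
grip_force: 0.0
```

{"op": "arm_command", "data": {
  "fingers": [1,1,1,1,1,1,1],
  "travel": [
    [0,0.07,0],
    [0,0.07,0],
    [0,0.07,0],
    [0,0.07,0],
    [0,0.07,0],
    [0,0.07,0],
    [0,0.07,0]
  ],
  "dr": [
    [0,0,0],
    [0,0,0],
    [0,0,0],
    [0,0,0],
    [0,0,0],
    [0,0,0],
    [0,0,0]
  ]
}}

```text
time: 6.55
tool_pos: [0.4151, 0.2134, 0.2894]
tool_rot: [-3.142, 0.0, 3.139]
contact_force: [0.6, -0.7, -0.7]
opening: 0.0005
grip_force: 0.0
```

Run:
```python
from cell import *
from h import *
s=observe();print(s["time"],s["tool_pos"],s["tool_rot"],s["opening"])
c=read_camera("wrist");np.save("wrist3.npy",c,allow_pickle=True);cv2.imwrite("pics/wrist3.png",c["color"])
P=cloud(c)
b=(abs(P[...,2]-.094)<.01)&(np.hypot(P[...,0]-.41,P[...,1]-.225)<.04);p=P[b]
print(len(p),cv2.minEnclosingCircle(p[:,:2].astype(np.float32)) if len(p) else 0)
print(to(s,[.410,.178,.29]))
d=read_camera("scene");Q=cloud(d);k=(abs(Q[...,2]-.2525)<.006)&(np.hypot(Q[...,0]-.456,Q[...,1]+.174)<.04);print(Q[k].mean(0))
```

```text
6.55 [0.4151 0.2134 0.2894] [-3.1415  0.0002  3.1389] 0.0005163223086407924
365 ((0.41022491455078125, 0.2347879707813263), 0.012876930646598339)
(array([ 0.005 , -0.0354, -0.0006]), array([-0.0036,  0.0103, -0.1557]))
[ 0.4594 -0.1772  0.2524]
```

View pics/wrist3.png

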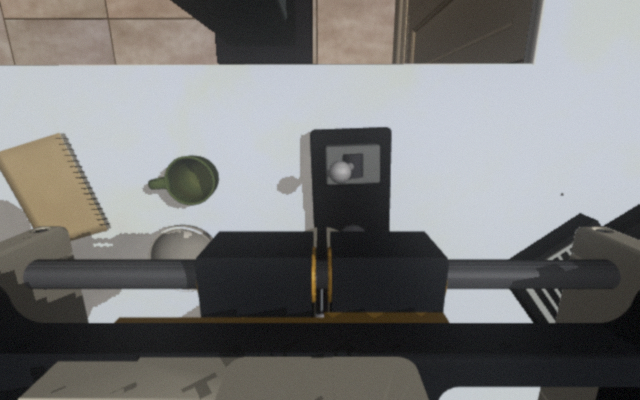

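The ball is at about (340,172), world (0.410, 0.233), with the toggle leaning right. I'll descend to its right with the fingers closed.

{"op": "arm_command", "data": {
  "fingers": [1,1,1,1,1,1,1,1],
  "travel": [
    [0.005,-0.035,0],
    [0.005,-0.035,0.03],
    [0.005,-0.035,0.07],
    [0.005,-0.035,0.11],
    [0.005,-0.035,0.15],
    [0.005,-0.035,0.19],
    [0.005,-0.035,0.213],
    [0.005,-0.035,0.213]
  ],
  "dr": [
    [0,0,0],
    [0,0,0],
    [0,0,0],
    [0,0,0],
    [0,0,0],
    [0,0,0],
    [0,0,0],
    [0,0,0]
  ]
}}

```text
time: 7.32
tool_pos: [0.4069, 0.1781, 0.0724]
tool_rot: [-3.139, -0.009, 3.139]
contact_force: [-1.0, -0.9, -0.1]
opening: 0.0003
grip_force: 0.0
```

{"op": "arm_command", "data": {
  "fingers": [1,1,1,1,1,1,1,1],
  "travel": [
    [0,0.006,0],
    [0,0.012,0],
    [0,0.018,0],
    [0,0.024,0],
    [0,0.03,0],
    [0,0.036,0],
    [0,0.042,0],
    [0,0.048,0]
  ],
  "dr": [
    [0,0,0],
    [0,0,0],
    [0,0,0],
    [0,0,0],
    [0,0,0],
    [0,0,0],
    [0,0,0],
    [0,0,0]
  ]
}}

```text
time: 7.98
tool_pos: [0.4099, 0.2283, 0.0766]
tool_rot: [3.141, 0.001, 3.141]
contact_force: [0.1, -1.7, 1.4]
opening: 0.0005
grip_force: 0.9
```

{"op": "arm_command", "data": {
  "fingers": [1,1,1,1,1],
  "travel": [
    [0,0.005,0],
    [0,0.01,0],
    [0,0.014,0],
    [0,0.017,0],
    [0,0.017,0]
  ],
  "dr": [
    [0,0,0],
    [0,0,0],
    [0,0,0],
    [0,0,0],
    [0,0,0]
  ]
}}

```text
time: 8.4
tool_pos: [0.4098, 0.2451, 0.0761]
tool_rot: [3.141, -0.0, 3.141]
contact_force: [1.0, -0.3, -0.4]
opening: 0.0006
grip_force: 0.0
```

{"op": "arm_command", "data": {
  "fingers": [1,1,1],
  "travel": [
    [0,0.003,0],
    [0,0.006,0],
    [0,0.006,0]
  ],
  "dr": [
    [0,0,0],
    [0,0,0],
    [0,0,0]
  ]
}}

```text
time: 8.65
tool_pos: [0.4097, 0.2483, 0.0761]
tool_rot: [-3.137, -0.001, -3.141]
contact_force: [1.4, -13.9, 2.4]
opening: 0.0004
grip_force: 6.8
```

Run:
```python
from cell import *
from h import *
s=observe();print(s["time"],s["tool_pos"],s["contact_force"],s["torque"])
c=read_camera("side");cv2.imwrite("pics/side4.png",cv2.resize(c["color"][150:220,260:360],(800,560),interpolation=2))
```

```text
8.65 [0.4097 0.2483 0.0761] [  1.3619 -13.9074   2.4004] [-2.2039 -0.1533 -0.0329]
```

View pics/side4.png

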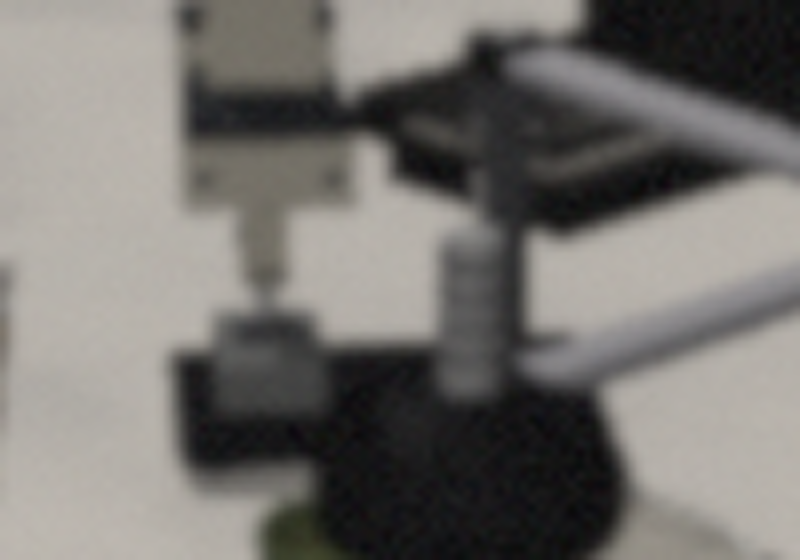

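The side view shows the finger hiding the toggle. The 14 N reaction says it is at its stop. I'll back off and check.

{"op": "arm_command", "data": {
  "fingers": [1,1,1,1,1,1,1,1],
  "travel": [
    [0,-0.012,0],
    [0,-0.035,0],
    [0,-0.04,-0.01],
    [0,-0.04,-0.05],
    [0,-0.04,-0.09],
    [0,-0.04,-0.13],
    [0,-0.04,-0.17],
    [0,-0.04,-0.214]
  ],
  "dr": [
    [0,0,0],
    [0,0,0],
    [0,0,0],
    [0,0,0],
    [0,0,0],
    [0,0,0],
    [0,0,0],
    [0,0,0]
  ]
}}

```text
time: 9.37
tool_pos: [0.4092, 0.2105, 0.2908]
tool_rot: [3.14, 0.001, 3.14]
contact_force: [-0.7, 0.4, -0.5]
opening: 0.0005
grip_force: 0.0
```

{"op": "arm_command", "data": {
  "fingers": [1,1,1,1],
  "travel": [
    [0,0,0],
    [0,0,0],
    [0,0,0],
    [0,0,0]
  ],
  "dr": [
    [0,0,0],
    [0,0,0],
    [0,0,0],
    [0,0,0]
  ]
}}

```text
time: 9.7
tool_pos: [0.4091, 0.2103, 0.2867]
tool_rot: [-3.141, -0.003, 3.141]
contact_force: [0.3, -0.6, 0.2]
opening: 0.0002
grip_force: 0.0
```

Run:
```python
from cell import *
from h import *
s=observe();print(s["time"],s["tool_pos"],s["contact_force"])
c=read_camera("wrist");d=read_camera("scene")
P=cloud(c);b=(abs(P[...,2]-.094)<.01)&(np.hypot(P[...,0]-.41,P[...,1]-.255)<.06);p=P[b]
print(len(p),cv2.minEnclosingCircle(p[:,:2].astype(np.float32)) if len(p) else 0)
Q=cloud(d);k=(abs(Q[...,2]-.2525)<.006)&(np.hypot(Q[...,0]-.456,Q[...,1]+.174)<.04);print(Q[k].mean(0))
cv2.imwrite("pics/fin.png",np.vstack([cv2.resize(c["color"][90:240],(640,150)),d["color"][80:330]]))
```

```text
9.7 [0.4091 0.2103 0.2867] [ 0.2628 -0.5726  0.1692]
404 ((0.4088940918445587, 0.27777180075645447), 0.013052087277173996)
[ 0.4591 -0.1766  0.2521]
```

View pics/fin.png

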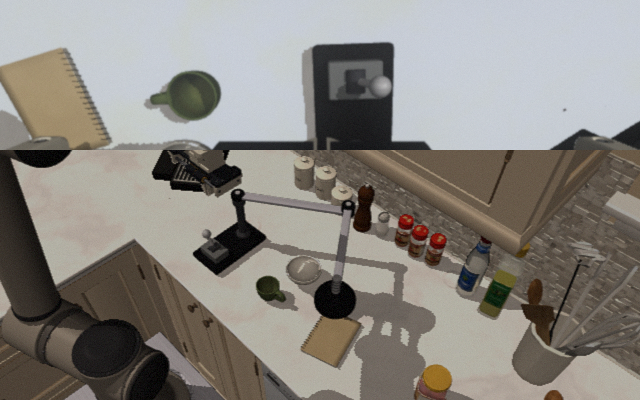

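The toggle now leans left: the ball moved from y 0.234 to 0.278 and met a 14 N stop. The head is about 4 mm from the pad centre and nothing else moved. I'll hand in.

```bash
python3 -c "
from cell import *
print(hand_in())"
```

```text
the job is handed in; nothing more can be done
None
```

I handed the job in at about 9.8 s. By my last measurements the lamp head is about 4 mm off the notepad's centre, the toggle is tipped left against its stop, and the notepad, mug, bowl and jar look unmoved; the hand-in returned no verdict.

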